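Fetch the green sample jar from behind two bottles

ROBOT

A 6-joint arm with a two-finger parallel gripper is mounted at the origin on a cart in front of the work surface, level with it; the furniture and walls round the work are solid. World frame = base frame: x ahead of the robot, y to its left, z up, the work surface at z = 0. Lengths are in m, angles in rad, forces in N, time in s.
With the tool pointing down it reaches from about 0.325 to 0.85 m from the base axis. Payload 15.5 kg.
Tool frame: the origin (TCP) lies at the very end of the fingers, on their centre line; the grasp point (between the pads) lies 19 mm behind it; z points along the fingers, x is the direction in which the jaws open and shut, and the axes are right-handed (so a half turn about z gives the same grasp; the last joint's range is limited). The gripper opens to 91 mm and grips with 3 to 60 N. Pads are 32 mm wide; open, the fingers measure 118 mm over their backs; the gripper's body (76 mm by 178 mm) begins 60 mm behind the grasp point.
Start: joints at [-1.212, 0.494, 1.345, -0, 1.302, -0.096], TCP at [0.274, -0.562, 0.214] pointing down, gripper open.
Joint ranges: [-2.91, 2.91], [-0.82, 2.16], [0.22, 2.67], [-1.22, 4.37], [0.12, 2.79], [-3.08, 3.08]. Speed limits (rad/s): [1.89, 1.89, 2.57, 3.01, 3.01, 3.01].

INTERFACE

Orientations are given as a unit quaternion [x, y, z, w].
In Python, from workcell import monitor, vision, job gives the robot as it stands. The module is installed in compiled form; this text tells all that it offers.
- The arm moves only by the tool drive_tool, never from a script. Its argument "rows" is a list that holds one entry, the list of rows, each a list of 6 numbers: the shift along the tool's x, y, z in mm, then the turn, a rotation vector about the tool's x, y, z in rad. A call has 1 to 10 rows; each row is the pose to reach, as a shift and turn from the pose commanded when the call began, along the tool's axes at that moment; what a row does not reach only later rows make up. A row lasts 1/12 s, in which the tool goes at most 41.7 mm and 7.16 degrees, less where a joint would pass 70% of its speed; a pose out of reach is approached as far as the arm can. A call with a gripper value outside its range is refused whole. "grip" is the closure, from 0 (fully open) to 1 (shut), set as the call begins (left out, the last holds). The fingers move at their own pace and stop on an object; "squeeze" is the grip in N (left out, the last holds). Time passes only in rows, so rows that repeat a pose let the fingers close. It gives the time, the measured TCP pose, the force and the opening at its end, in the units of the state.
- monitor.sense(): the state, without advancing time (a new reading comes with each control period).
- vision.snapshot(name): name is "side" or "top"; returns a dict with "frame" (400x640x3 uint8, red, green, blue), "K" (3x3 intrinsics, pixels), "dist" ([k1, k2, p1, p2, k3] as OpenCV has them; the pictures are not rectified), "extrinsics" (4x4, takes a point from world to camera coordinates). Camera axes: x right, y up, looking along -z (the intrinsics and any distortion apply to the point x, -y, -z); pixel columns grow to the right and rows downward; lengths in m; the calibration is good to about 2 mm. A picture is of the moment at which its call begins. There is no depth.
- job.job_done(): hands the job in, once; it reports no verdict.
The state is a dict: "time": time; "joint_positions": joint angles; "qd": joint speeds; "tau": joint torques, N m; "eef_pos": TCP position; "tool_rot": TCP orientation; "ft_force": force on the tool from outside, world axes, zero at the start; "ft_torque": the same for the moment, N m; "finger_gap": finger opening in m.
Only numpy, scipy, OpenCV 4.12 (cv2) and the standard library are available. Lean on these libraries where they do the work, as an engineer would, in place of code of your own. Each camera call takes 0.05 s, during which the arm holds its last target. There are 200 camera calls.

TASK

The green sample jar stands in the back bay of the white caddy, shut in by the black bottle and the amber dropper bottle in front of it. First set the black bottle on the blue mat and the amber bottle on the yellow mat; only when both stand there, take the jar out and stand it in the recess of the round aluminium stage; then, with the jar on the stage, put each bottle back on the caddy where it stood before. Keep all three upright, centre them well on mats and stage, and leave the brass weight and the stopwatch alone.

Things in the scene. Friction and masses are not known exactly. Their poses are not given: they have to be found in the camera images.
- black_bottle_mid (a point): Black reagent bottle, upright, 48 mm across from its underside up to about 80 mm, then shoulder and 26 mm cap, 112 mm tall, 0.14 kg. Point: on its axis, 56 mm above the underside; z up the axis. Starts on one of the two front places of the caddy (left or right varies); must return to this same spot (about 12 mm).
- amber_bottle_mid (a point): Amber dropper bottle, upright, body 39 mm across up to 66 mm, collar 25 mm across from 66 to 83 mm, then a rubber bulb 14 mm across, 109 mm tall, 0.07 kg; grasp body or collar. Point: on its axis, 54.5 mm above the underside; z up the axis. Starts on the other front place of the caddy; must return to this same spot (about 12 mm).
- green_jar_mid (a point): Green sample jar with a blue screw lid, upright, 47 mm body and 48 mm lid across, 58 mm tall, about 0.17 kg. Point: on its axis half-way up, 29 mm above its underside; z along the axis, upward. Starts in the back bay of the caddy; there it can be grasped only with the fingers closing along the caddy's x axis (one finger in front of the jar, one behind).
- caddy: Fixed white caddy, plate x -72 to 80, y -80 to 80 mm, top face 6 mm above the worktop. Origin: on its underside; x from front to back, z up. Ringed bottle places at x -36, y +46 and -46 mm. Jar bay at x 42, y 0, between cheeks x 7 to 79 mm, inner faces y +-36, outer +-41 mm, tops 48 mm above the worktop, flanges to y +-57 mm (9 mm high); end bar x 74 to 79, 14 mm high. Front of bay open.
- blue_mat: Fixed round blue mat, 74 mm across, 3 mm thick. Origin: centre of its underside, on the worktop. Beware: a fixed white machine 200 mm tall stands to the left of everything, its side face along world y = -0.21.
- yellow_mat: Fixed round yellow mat, 74 mm across, 3 mm thick. Origin: centre of its underside, on the worktop.
- stage: Fixed round aluminium sample stage (riser), 82 mm across, with a dark round recess 68 mm across; the rim is 40 mm and the floor of the recess 36 mm above the worktop. Origin: centre of its underside, on the worktop.
- brass_weight_mid (a point): Brass weight, 29 mm across, 44 mm tall, loose bystander: not to be disturbed. Point: its centre.
- stopwatch_mid (a point): Dark round stopwatch lying flat, 73 by 58 by 14 mm, loose bystander: not to be disturbed. Point: its centre.
Mind the look-alikes: they are no part of the job. There is more than one size of the blue_mat; the job needs the larger.

How it is judged:
On the way, in this order (a step that is already met when the one before it is completed fails the run):
1. black bottle stands released on the blue mat and amber bottle on the yellow mat (each within 15 mm of the mat's centre), the jar still in its bay (horizontal distance between black_bottle_mid and blue_mat below 0.015 m and height (world z) of black_bottle_mid below 0.065 m and angle between each of black_bottle_mid, amber_bottle_mid's own z axis and vertical below 0.12 rad and horizontal distance between amber_bottle_mid and yellow_mat below 0.015 m and height (world z) of amber_bottle_mid below 0.063 m and distance of green_jar_mid from where it was at the start of the episode below 0.015 m and contact force between each of black_bottle, amber_bottle and the fingers below 0.05 N), for 0.2 s.
2. jar stands released in the recess of the stage (within 13 mm of its centre), both bottles still on their mats (horizontal distance between green_jar_mid and stage below 0.013 m and height (world z) of green_jar_mid below 0.069 m and angle between each of green_jar_mid, black_bottle_mid, amber_bottle_mid's own z axis and vertical below 0.12 rad and horizontal distance between black_bottle_mid and blue_mat below 0.015 m and height (world z) of black_bottle_mid below 0.065 m and horizontal distance between amber_bottle_mid and yellow_mat below 0.015 m and height (world z) of amber_bottle_mid below 0.063 m and contact force between green_jar and the fingers below 0.05 N), for 0.2 s.
At the end, for the whole second after the job is handed in: The jar stands upright in the recess of the stage, within 13 mm of its centre; both bottles stand upright on the caddy, each within 15 mm of where it stood at the start; all are released and at rest (horizontal distance between green_jar_mid and stage below 0.013 m and height (world z) of green_jar_mid below 0.069 m and angle between each of green_jar_mid, black_bottle_mid, amber_bottle_mid's own z axis and vertical below 0.12 rad and distance of each of black_bottle_mid, amber_bottle_mid from where it was at the start of the episode below 0.015 m and linear speed of each of black_bottle, amber_bottle, green_jar below 0.02 m/s and contact force between each of black_bottle, amber_bottle, green_jar and the fingers below 0.05 N); the robot touches nothing.
It fails at once if the brass weight is disturbed (moved more than 20 mm) (distance of brass_weight_mid from where it was at the start of the episode above 0.02 m).
It fails at once if the stopwatch is disturbed (moved more than 20 mm) (distance of stopwatch_mid from where it was at the start of the episode above 0.02 m).
It fails at once if a bottle or the jar is tipped by more than 35 degrees (angle between any of black_bottle_mid, amber_bottle_mid, green_jar_mid's own z axis and vertical above 0.6 rad).
It also fails if it takes over 104 s, if anything falls off the work surface, if the arm or the gripper's body presses on something with over 40 N, if the wrist force passes 120 N, or if a joint passes its speed limit or range.

## Working session

There is one attempt and no reset: what is moved stays moved. The work goes in short steps, Python scripts to look and compute and a tool call to move; the robot and the scene stay as the last step left them, time stands still between calls to the robot, and variables do not carry over. Pictures are saved under pics/ and viewed, about 12 in all and at most 16, crops included, and the job is handed in when it is done.

Besides the shell and the picture viewer there is one more tool, called after ">>>" as a command line: name --argument value ..., lists and objects as JSON in quotes. drive_tool: Moves the arm, as the interface text tells. Its arguments: {"type":"object","properties":{"rows":{"type":"array","items":{"type":"array","items":{"type":"array","items":{"type":"number"}}}},"grip":{"type":"number"},"squeeze":{"type":"number"}},"required":["rows"]}

```bash
mkdir -p pics
cat > h.py <<'E'
import numpy as np, cv2
from workcell import monitor, vision, job
def snap(n):
    s=vision.snapshot(n); s['n']=n; return s
def save(s,name): cv2.imwrite('pics/'+name+'.png',s['frame'][:,:,::-1])
def ray(s,uv):
    p=cv2.undistortPoints(np.array([[uv]],float),np.array(s['K']),np.array(s['dist']))[0,0]
    E=np.array(s['extrinsics']); R=E[:3,:3]; o=-R.T@E[:3,3]
    d=R.T@np.array([p[0],-p[1],-1.]); return o,d/np.linalg.norm(d)
def onz(s,uv,z):
    o,d=ray(s,uv); return o+d*(z-o[2])/d[2]
def proj(s,P):
    E=np.array(s['extrinsics']); c=E[:3,:3]@np.array(P,float)+E[:3,3]
    return cv2.projectPoints(np.array([[c[0],-c[1],-c[2]]]),np.zeros(3),np.zeros(3),np.array(s['K']),np.array(s['dist']))[0][0,0]
def tri(s1,u1,s2,u2):
    o1,d1=ray(s1,u1);o2,d2=ray(s2,u2)
    t=np.linalg.lstsq(np.stack([d1,-d2],1),o2-o1,rcond=None)[0]
    a,b=o1+t[0]*d1,o2+t[1]*d2
    return (a+b)/2,np.linalg.norm(a-b)
E
python3 - <<'E'
from h import *
for n in('top','side'):
    s=snap(n); save(s,n+'0'); E=np.array(s['extrinsics']); print(n,-E[:3,:3].T@E[:3,3],E[:3,:3].round(3).tolist(),s['K'],s['dist'])
print(monitor.sense())
E
```

```text
top [ 0.48170713 -0.4370892   0.9358966 ] [[-0.007, -1.0, 0.006], [0.998, -0.006, 0.063], [-0.063, 0.007, 0.998]] [[366.15204559   0.         321.77265707]
 [  0.         366.15204559 194.32121379]
 [  0.           0.           1.        ]] [-0.05891871  0.          0.          0.          0.        ]
side [ 0.06231422 -1.1281409   0.62500323] [[0.849, -0.529, 0.02], [0.276, 0.475, 0.835], [-0.451, -0.703, 0.549]] [[493.16336096   0.         318.8980618 ]
 [  0.         493.16336096 205.62857708]
 [  0.           0.           1.        ]] [0.05096752 0.         0.         0.         0.        ]
{'time': 0.1, 'joint_positions': array([-1.21249347e+00,  4.94130228e-01,  1.34605220e+00,  7.79955095e-06,
        1.30249063e+00, -9.54607916e-02]), 'qd': array([ 1.15303969e-03, -6.64139650e-04, -2.10750287e-03, -4.23623256e-05,
       -1.60298306e-04,  3.17886375e-04]), 'tau': array([ 2.18462606e-03, -8.80236053e+01, -3.82545483e+01,  7.09388126e-02,
        4.81598906e-02, -2.11899601e-05]), 'eef_pos': array([ 0.2738805 , -0.56142806,  0.21339793]), 'tool_rot': array([ 8.48041607e-01, -5.29929374e-01, -4.26456828e-04, -3.31615828e-04]), 'ft_force': array([-0.1586643 ,  0.09627934,  0.55024925]), 'ft_torque': array([-0.00207678,  0.02746739, -0.04893821]), 'finger_gap': 0.0911650839325266}
```

View pics/top0.png

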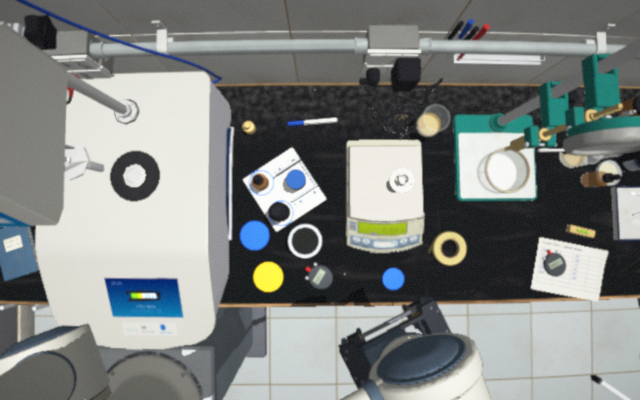

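View pics/side0.png

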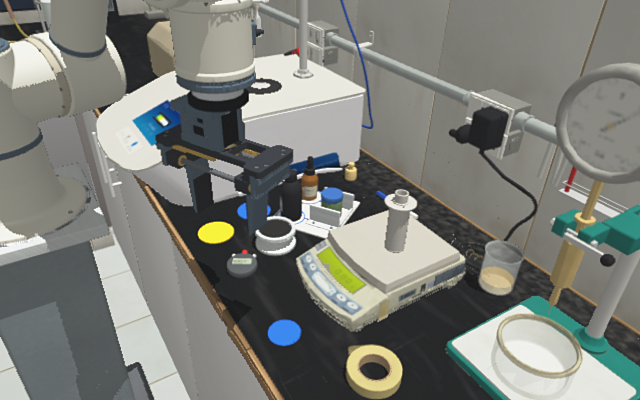

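The top view shows the black bottle at (279,211), the amber at (260,182) and the jar at (295,180). The blue mat is at (255,235), the yellow mat at (268,277), the stage at (305,240) and the stopwatch at (320,275). The brass weight is at (249,127), and the small blue look-alike mat at (393,279). In the side view the gripper hides the black bottle and the blue mat, so I'll raise it first.

>>> drive_tool --rows '[[[0,0,-40,0,0,0],[0,0,-80,0,0,0],[0,0,-120,0,0,0],[0,0,-160,0,0,0],[0,0,-200,0,0,0],[0,0,-240,0,0,0],[0,0,-280,0,0,0],[0,0,-280,0,0,0]]]'

```text
time: 0.77
eef_pos: [0.2744, -0.5626, 0.502]
tool_rot: [0.848, -0.53, 0.004, 0.003]
ft_force: [0.3, -1.1, 1.2]
finger_gap: 0.0914
```

Run:
```python
from h import *
a=snap('top');b=snap('side');save(a,'top1');save(b,'side1')
import pickle;pickle.dump((a,b),open('s1.pkl','wb'))
c=cv2.resize(a['frame'][110:310,225:345],None,fx=5,fy=5,interpolation=cv2.INTER_CUBIC)[:,:,::-1]
c=a['frame'][110:300,230:350]; c=cv2.resize(c,None,fx=3,fy=3,interpolation=cv2.INTER_CUBIC)
d=b['frame'][140:290,180:380]; d=cv2.resize(d,None,fx=2.1,fy=2.1,interpolation=cv2.INTER_CUBIC)
o=np.zeros((570,790,3),np.uint8);o[:570,:360]=c;o[:315,365:785]=d
cv2.imwrite('pics/crop1.png',o[:,:,::-1])
```

```text
(no output)
```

View pics/crop1.png

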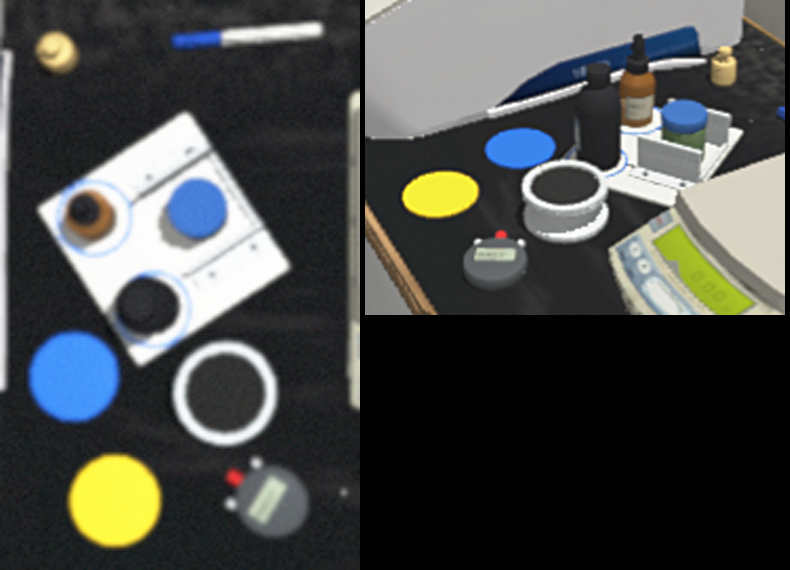

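The raised view has everything clear. In crop coordinates (×3, offset 230,110): brass (57,52), caddy corners (38,210), (187,112), (290,267) and (140,362), lid (196,208), stage ring (225,393). Next I'll measure.

```bash
cat > meas.py <<'E'
from h import *
def blobs(m,off,amin=25):
    n,l,st,c=cv2.connectedComponentsWithStats(m.astype(np.uint8),connectivity=4); out=[]
    for i in range(1,n):
        if st[i,4]>=amin: out.append((c[i]+off,st[i,4],st[i,:4]+np.r_[off,0,0],(l==i)))
    return out
def roi(s,x0,x1,y0,y1):
    hsv=cv2.cvtColor(s['frame'][y0:y1,x0:x1],cv2.COLOR_RGB2HSV).astype(int); return hsv,np.array([x0,y0])
def masks(hsv):
    h,s,v=hsv[...,0],hsv[...,1],hsv[...,2]
    return dict(blue=(h>100)&(h<120)&(s>130)&(v>90),yellow=(h>22)&(h<35)&(s>170)&(v>140),
      amber=(h<20)&(s>110)&(v>40)&(v<220),white=(s<40)&(v>170),black=(v<48),green=(h>35)&(h<90)&(s>60)&(v>40))
E
python3 - <<'E'
from meas import *
import pickle
a,b=pickle.load(open('s1.pkl','rb'))
for s,r in((a,(232,345,112,300)),(b,(180,380,140,290))):
    hsv,off=roi(s,*r)
    for k,m in masks(hsv).items():
        for c,ar,bb,_ in blobs(m,off):
            if k in('black',) and ar>1500: continue
            print(s['n'],k,c.round(1),ar,bb, onz(s,c,0.003).round(4) if k in('blue','yellow') else '')
E
```

```text
top blue [294.8 122.6] 81 [287 120  16   6] [ 0.7269 -0.3747  0.003 ]
top blue [295.4 179.1] 277 [286 170  19  19] [ 0.58   -0.3761  0.003 ]
top blue [254.2 235. ] 766 [239 220  31  31] [ 0.438  -0.2712  0.003 ]
top yellow [267.8 276.4] 734 [253 262  31  30] [ 0.3335 -0.3059  0.003 ]
top amber [261.1 183.3] 77 [253 175  14  14] 
top white [320.3 120.5] 128 [304 118  33   6] 
top white [287.9 187.7] 2451 [250 148  76  83] 
top white [246.7 180.7] 52 [243 175   8  14] 
top white [304.7 240.5] 332 [288 224  34  34] 
top white [318.8 275.9] 91 [313 269  12  15] 
top black [322.7 114.1] 102 [312 112  24   6] 
top black [341.5 115.6] 41 [337 112   8   8] 
top black [293.6 117.9] 32 [287 116  14   4] 
top black [257.5 180.4] 35 [254 176   8   8] 
top black [279.9 213.1] 140 [269 204  19  17] 
side blue [325.5 159.7] 224 [313 153  26  14] [ 0.7069 -0.1512  0.003 ]
side blue [299.3 165.2] 80 [287 161  20  10] [ 0.6308 -0.1429  0.003 ]
side blue [331.7 194.8] 281 [321 187  22  16] [ 0.6245 -0.3074  0.003 ]
side blue [253.4 210.2] 533 [237 201  34  20] [ 0.4359 -0.2738  0.003 ]
side yellow [215
[... 354 characters left out ...]
 [313.4 198.8] 69 [302 192  19  11] 
side white [342.1 234.9] 3037 [255 201 125  79] 
side white [283.4 248.1] 143 [264 237  32  17] 
side white [319.5 269.5] 605 [300 239  42  51] 
side white [349.7 268.3] 72 [337 255  28  27] 
side white [241.4 260.6] 99 [232 258  20   6] 
side white [302.  269.8] 94 [297 258  13  23] 
side white [311.2 285.2] 40 [308 280   8  10] 
side white [368.4 287.2] 63 [360 282  19   8] 
side black [309.4 163.3] 60 [305 157   8  12] 
side black [308.9 172.2] 37 [304 170  10   5] 
side black [352.2 192.9] 1159 [318 170  62  53] 
side black [255.1 185.5] 28 [246 183  20   6] 
side black [313.  239.1] 104 [304 234  20  12] 
side green [332.8 205.6] 97 [322 201  20  10]
```

Run:
```python
from meas import *
import pickle
a,b=pickle.load(open('s1.pkl','rb'))
# caddy outline: white|anything convex hull -> lines at z=6mm
hsv,off=roi(a,238,335,140,236); m=(hsv[...,1]<40)&(hsv[...,2]>150)
big=max([x for x in blobs(m,off) ],key=lambda x:x[1])
ys,xs=np.nonzero(big[3]); hull=cv2.convexHull(np.stack([xs,ys],1).astype(np.int32))[:,0]+off
W=np.array([onz(a,p,0.006)[:2] for p in hull])
r=cv2.minAreaRect((W*1000).astype(np.float32)); print('rect',r, cv2.boxPoints(r).round(1).tolist())
for c in[(242.7,180),(292.3,147.3),(326.7,199),(276.7,230.7)]: print('corner',onz(a,c,0.006).round(4))
print('lid tri',tri(a,(295.4,179.1),b,(331.7,193.5)))
# stage ring: ellipse of white rim
for s,r in((a,(284,326,220,262)),(b,(250,300,210,245))):
    hsv,off=roi(s,*r); m=(hsv[...,1]<60)&(hsv[...,2]>(150 if s is a else 185))
    x=max(blobs(m,off,20),key=lambda x:x[1]); cs,_=cv2.findContours(x[3].astype(np.uint8),cv2.RETR_EXTERNAL,cv2.CHAIN_APPROX_NONE)
    e=cv2.fitEllipse(max(cs,key=len)); s['e']=np.array(e[0])+off; print(s['n'],'ring',s['e'],e[1:],x[1],onz(s,s['e'],.04))
print('stage tri',tri(a,a['e'],b,b['e']))
print('mats',tri(a,(254.2,235),b,(253.4,210.2)),tri(a,(267.8,276.4),b,(215.4,232.1)))
t=cv2.resize(a['frame'][165:235,240:320],None,fx=7,fy=7,interpolation=cv2.INTER_NEAREST)
u=cv2.resize(b['frame'][150:235,275:310],None,fx=6,fy=6,interpolation=cv2.INTER_NEAREST)
o=np.zeros((520,790,3),np.uint8);o[:490,:560]=t;o[:510,570:780]=u;cv2.imwrite('pics/crop2.png',o[:,:,::-1])
```

```text
rect ((555.043212890625, -347.0041809082031), (161.9041748046875, 153.34378051757812), 32.932289123535156) [[445.3999938964844, -326.70001220703125], [528.7999877929688, -455.3999938964844], [664.7000122070312, -367.29998779296875], [581.2999877929688, -238.60000610351562]]
corner [ 0.5782 -0.2416  0.006 ]
corner [ 0.6617 -0.3685  0.006 ]
corner [ 0.5283 -0.4559  0.006 ]
corner [ 0.4487 -0.3288  0.006 ]
lid tri (array([ 0.57408012, -0.38023649,  0.06157078]), np.float64(0.000818932254516676))
top ring [304.57681274 240.55267143] ((33.205196380615234, 33.59940719604492), 33.935420989990234) 372 [ 0.42561729 -0.4005892   0.04      ]
side ring [276.23339844 227.74907494] ((22.997270584106445, 43.899009704589844), 86.49224090576172) 315 [ 0.42572227 -0.40502883  0.04      ]
stage tri (array([ 0.42644596, -0.4010505 ,  0.03732518]), np.float64(0.0022892956224050344))
mats (array([ 0.43763787, -0.27059354,  0.0005003 ]), np.float64(0.0005855233989644217)) (array([ 3.32887763e-01, -3.05242745e-01,  2.80737199e-04]), np.float64(0.0005623673735592142))
```

View pics/crop2.png

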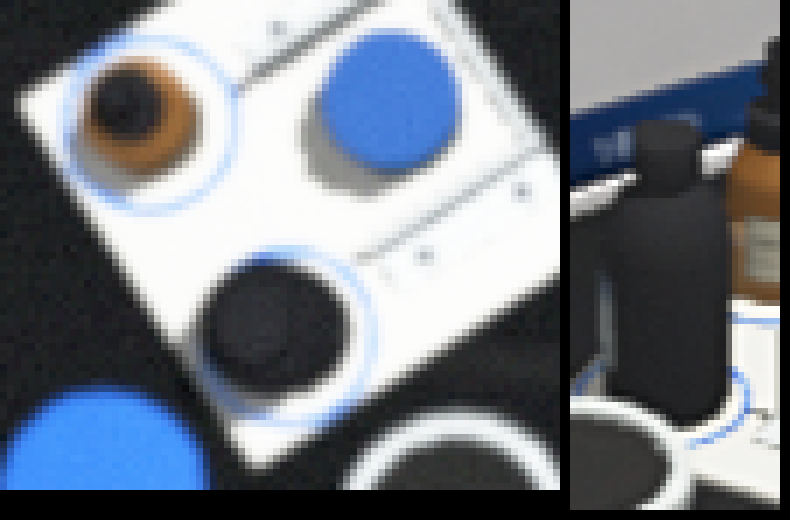

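Run:
```python
from meas import *
import pickle
a,b=pickle.load(open('s1.pkl','rb'))
print('black cap top', onz(a,(275.9,211.4),.118), tri(a,(275.9,211.4),b,(290.8,172)), 'side',onz(b,(290.8,172),.118))
print('amber collar', onz(a,(257.8,179.2),.089))
# body axis in side view: black body edges rows 190-212 ; crop edges 610..728
for row in(195,205): print('black side axis', [onz(b,(x,row),.05).round(4) for x in ((610-570)/6+274.5,(728-570)/6+274.5)])
O=np.array([.5529,-.3436]);ex=np.array([.544,-.839]);ey=np.array([.839,.544])
for n,x,y in(('black',-36,-46),('amber',-36,46),('jar',42,0)): print(n,O+(ex*x+ey*y)/1000)
# predicted pixel checks
def circ(s,img,c,z,r,col,k,off):
    p=np.array([(proj(s,(c[0]+r*np.cos(t),c[1]+r*np.sin(t),z))-off+.5)*k for t in np.linspace(0,6.28,60)]); cv2.polylines(img,[p.astype(np.int32)],True,col,1)
t=cv2.resize(a['frame'][165:235,240:320],None,fx=7,fy=7,interpolation=cv2.INTER_NEAREST)
u=cv2.resize(b['frame'][150:235,270:350],None,fx=6,fy=6,interpolation=cv2.INTER_NEAREST)
for s,i,off,k in((a,t,np.array([240,165]),7),(b,u,np.array([270,150]),6)):
    B=O+(ex*-36+ey*-46)/1000;A=O+(ex*-36+ey*46)/1000;J=O+ex*.042
    for z,r in((.118,.013),(.086,.024),(.006,.024)): circ(s,i,B,z,r,(255,0,0),k,off)
    for z,r in((.115,.007),(.089,.0125),(.072,.0195),(.006,.0195)): circ(s,i,A,z,r,(0,255,0),k,off)
    for z,r in((.064,.024),(.006,.0235)): circ(s,i,J,z,r,(255,0,255),k,off)
    for x,y in((-72,-80),(-72,80),(80,80),(80,-80)):
        p=(proj(s,[*(O+(ex*x+ey*y)/1000),.006])-off+.5)*k; cv2.circle(i,tuple(int(v) for v in p),4,(255,0,0),1)
o=np.zeros((510,1040,3),np.uint8);o[:490,:560]=t;o[:510,560:1040]=u;o=cv2.resize(o,(790,387));cv2.imwrite('pics/crop3.png',o[:,:,::-1])
```

```text
black cap top [ 0.49563799 -0.34000717  0.118     ] (array([ 0.49602729, -0.34012725,  0.11714423]), np.float64(0.0008698619572363504)) side [ 0.49565413 -0.34170448  0.118     ]
amber collar [ 0.5711816  -0.29431857  0.089     ]
black side axis [array([ 0.4857, -0.3148,  0.05  ]), array([ 0.5229, -0.3363,  0.05  ])]
black side axis [array([ 0.4668, -0.3499,  0.05  ]), array([ 0.5029, -0.3709,  0.05  ])]
black [ 0.494722 -0.33842 ]
amber [ 0.57191  -0.288372]
jar [ 0.575748 -0.378838]
```

View pics/crop3.png

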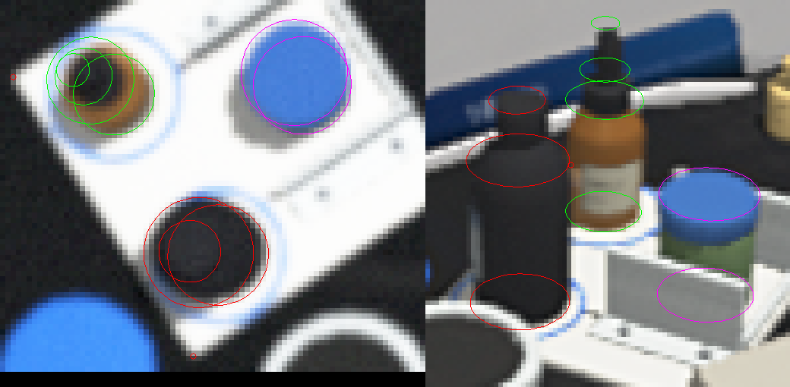

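The two views agree to about 2–3 mm:

| Item | x (m) | y (m) | Notes |
|---|---|---|---|
| Black bottle | .495 | -.3405 | cap top z .117 |
| Jar | .5745 | -.380 | lid z .062 |
| Stage | .4257 | -.4025 | rim z .037 |
| Blue mat | .4372 | -.272 | |
| Yellow mat | .3325 | -.307 | |
| Amber bottle | ≈.571 | ≈-.292 | |

The caddy x axis lies at about -57°. Next comes a helper that turns a target pose into a tool shift.

```bash
cat > go.py <<'E'
import sys,numpy as np
from scipy.spatial.transform import Rotation as Ro
from workcell import monitor
def go(x,y,z,yaw,show=True):
    s=monitor.sense();R=Ro.from_quat(s['tool_rot']);p=np.array(s['eef_pos'])
    c,n=np.cos(np.radians(yaw)),np.sin(np.radians(yaw))
    T=Ro.from_matrix(np.array([[c,n,0],[n,-c,0],[0,0,-1.]]))
    print('t',round(s['time'],2),'at',p.round(4),'gap',round(s['finger_gap'],4),'F',np.round(s['ft_force'],1),'->',(x,y,z,yaw),'shift',(R.inv().apply(np.array([x,y,z])-p)*1000).round(1),'rot',(R.inv()*T).as_rotvec().round(3))
if __name__=='__main__':
    v=list(map(float,sys.argv[1:]))
    for i in range(0,len(v),4): go(*v[i:i+4])
E
python3 go.py .495 -.3405 .17 0
python3 - <<'E'
from meas import *
import pickle
a,b=pickle.load(open('s1.pkl','rb'))
print('amber side bulb',onz(b,(309.7,156.2),.115),tri(a,(257.8,179.2),b,(309,166)))
print('brass',onz(a,(249,127.3),.044),'watch',onz(a,(320.5,276.5),.014))
E
```

```text
t 0.87 at [ 0.2741 -0.5621  0.4952] gap 0.0909 F [ 0.1 -0.5 -0.6] -> (0.495, -0.3405, 0.17, 0.0) shift [-103.2 -295.7  324.9] rot [ 0.002 -0.002 -1.117]
amber side bulb [ 0.5692016  -0.29585326  0.115     ] (array([ 0.57023006, -0.29374659,  0.08901156]), np.float64(0.002220353762193446))
brass [ 0.70530672 -0.26400219  0.044     ] watch [ 0.33433871 -0.43884046  0.014     ]
```

>>> drive_tool --rows '[[[-10,-30,25,0,0,-0.11],[-21,-59,50,0,0,-0.22],[-31,-89,75,0,0,-0.33],[-41,-118,100,0,0,-0.44],[-52,-148,125,0,0,-0.56],[-62,-177,150,0,0,-0.67],[-72,-207,175,0,0,-0.78],[-83,-237,200,0,0,-0.89],[-93,-266,225,0,0,-1.0],[-103,-296,250,0,0,-1.117]]]' --grip 0 --squeeze 15

```text
time: 1.7
eef_pos: [0.4947, -0.3374, 0.2414]
tool_rot: [1.0, 0.003, -0.001, -0.001]
ft_force: [0.6, -0.8, 0.4]
finger_gap: 0.0913
```

```bash
python3 go.py .495 -.3405 .046 0
```

```text
t 1.7 at [ 0.4947 -0.3374  0.2414] gap 0.0913 F [ 0.6 -0.8  0.4] -> (0.495, -0.3405, 0.046, 0.0) shift [  0.7   3.5 195.4] rot [-0.002  0.002  0.005]
```

>>> drive_tool --rows '[[[0,0,20,0,0,0],[0,0,50,0,0,0],[0,0,80,0,0,0],[0,0,95,0,0,0],[0,0,100,0,0,0],[0,0,100,0,0,0],[0,0,100,0,0,0]]]'

```text
time: 2.28
eef_pos: [0.4948, -0.3393, 0.1441]
tool_rot: [1.0, -0.0, -0.0, -0.0]
ft_force: [0.7, 0.7, 0.6]
finger_gap: 0.0915
```

```bash
python3 go.py .495 -.3405 .046 0
```

```text
t 2.28 at [ 0.4948 -0.3393  0.1441] gap 0.0915 F [0.7 0.7 0.6] -> (0.495, -0.3405, 0.046, 0.0) shift [ 0.3  1.2 98.1] rot [-0.  0. -0.]
```

>>> drive_tool --rows '[[[0,1,25,0,0,0],[0,1,50,0,0,0],[0,1,75,0,0,0],[0,1,90,0,0,0],[0,1,98,0,0,0],[0,1,98,0,0,0],[0,1,98,0,0,0],[0,1,98,0,0,0]]]'

```text
time: 2.95
eef_pos: [0.4956, -0.3411, 0.0474]
tool_rot: [1.0, -0.0, 0.001, 0.001]
ft_force: [-0.5, -0.1, 0.9]
finger_gap: 0.0914
```

>>> drive_tool --rows '[[[0,0,0,0,0,0],[0,0,0,0,0,0],[0,0,0,0,0,0],[0,0,0,0,0,0],[0,0,0,0,0,0],[0,0,0,0,0,0],[0,0,0,0,0,0],[0,0,0,0,0,0],[0,0,0,0,0,0],[0,0,0,0,0,0]]]' --grip 0.4 --squeeze 12

```text
time: 3.78
eef_pos: [0.4949, -0.3404, 0.0459]
tool_rot: [1.0, -0.0, -0.0, -0.0]
ft_force: [0.3, 0.2, 0.6]
finger_gap: 0.0549
```

```bash
python3 go.py .495 -.3405 .046 0
python3 - <<'E'
from h import *
a=snap('top');b=snap('side')
t=cv2.resize(a['frame'][160:250,235:325],None,fx=5,fy=5);u=cv2.resize(b['frame'][120:240,220:360],None,fx=2.4,fy=2.4)
o=np.zeros((450,790,3),np.uint8);o[:450,:450]=t;o[:288,452:788]=u;cv2.imwrite('pics/g1.png',o[:,:,::-1])
E
```

```text
t 3.78 at [ 0.4949 -0.3404  0.0459] gap 0.0549 F [0.3 0.2 0.6] -> (0.495, -0.3405, 0.046, 0.0) shift [ 0.1  0.1 -0.1] rot [-0.  0. -0.]
```

View pics/g1.png

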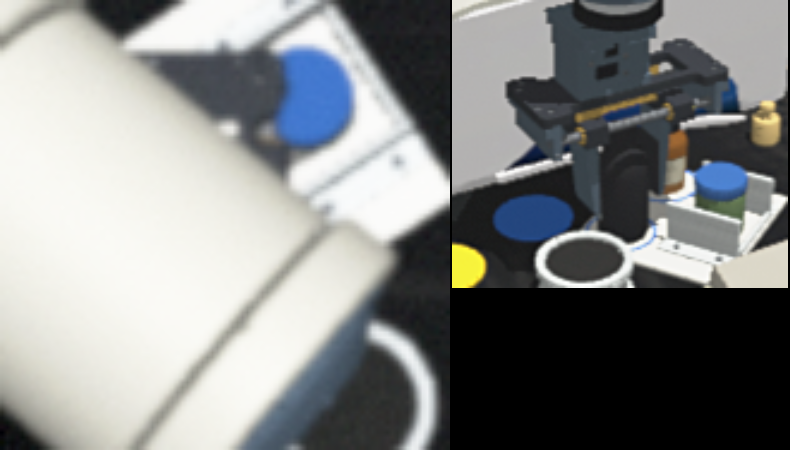

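The side crop shows the fingers straddling the black bottle at about (625,195) and the gripper body clear of the cap. The gap of 55 mm means they are not closed on it yet.

>>> drive_tool --rows '[[[0,0,0,0,0,0],[0,0,0,0,0,0],[0,0,0,0,0,0],[0,0,0,0,0,0],[0,0,0,0,0,0],[0,0,0,0,0,0]]]' --grip 0.7 --squeeze 20

```text
time: 4.38
eef_pos: [0.4949, -0.3404, 0.0459]
tool_rot: [1.0, 0.0, 0.0, 0.0]
ft_force: [0.9, 0.2, -0.0]
finger_gap: 0.0468
```

>>> drive_tool --rows '[[[0,0,-5,0,0,0],[0,0,-15,0,0,0],[0,0,-30,0,0,0],[0,0,-30,0,0,0],[0,0,-30,0,0,0]]]'

```text
time: 4.8
eef_pos: [0.4954, -0.3408, 0.077]
tool_rot: [1.0, 0.0, 0.001, 0.001]
ft_force: [0.4, 1.1, -0.8]
finger_gap: 0.0467
```

```bash
python3 go.py .4372 -.272 .076 0  .4372 -.272 .045 0
```

```text
t 4.8 at [ 0.4954 -0.3408  0.077 ] gap 0.0467 F [ 0.4  1.1 -0.8] -> (0.4372, -0.272, 0.076, 0.0) shift [-58.2 -68.8   0.8] rot [ 0.001 -0.002  0.   ]
t 4.8 at [ 0.4954 -0.3408  0.077 ] gap 0.0467 F [ 0.4  1.1 -0.8] -> (0.4372, -0.272, 0.045, 0.0) shift [-58.2 -68.9  31.8] rot [ 0.001 -0.002  0.   ]
```

>>> drive_tool --rows '[[[-10,-12,0,0,0,0],[-25,-30,0,0,0,0],[-42,-50,0,0,0,0],[-53,-63,0,0,0,0],[-58,-68.5,0,0,0,0],[-58,-68.5,0,0,0,0],[-58,-68.5,0,0,0,0]]]'

```text
time: 5.38
eef_pos: [0.4375, -0.2725, 0.076]
tool_rot: [1.0, 0.0, 0.0, 0.0]
ft_force: [-0.1, 0.1, -1.5]
finger_gap: 0.0468
```

```bash
python3 go.py .4372 -.272 .0435 0
python3 - <<'E'
from h import *
b=snap('side');u=cv2.resize(b['frame'][110:250,170:350],None,fx=3,fy=3);cv2.imwrite('pics/p1.png',u[:,:,::-1])
E
```

```text
t 5.38 at [ 0.4375 -0.2725  0.076 ] gap 0.0468 F [-0.1  0.1 -1.5] -> (0.4372, -0.272, 0.0435, 0.0) shift [-0.3 -0.5 32.5] rot [ 0.001 -0.001  0.   ]
```

View pics/p1.png

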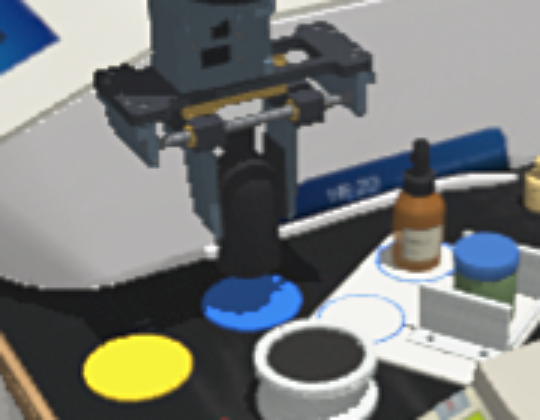

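The side crop shows the black bottle held upright, its base at (248,272) just above the blue mat's centre at (253,302). Next I'll lower it.

>>> drive_tool --rows '[[[0,0,10,0,0,0],[0,0,20,0,0,0],[0,0,27,0,0,0],[0,0,30,0,0,0],[0,0,32,0,0,0],[0,0,32.5,0,0,0],[0,0,32.5,0,0,0],[0,0,32.5,0,0,0]]]'

```text
time: 6.1
eef_pos: [0.437, -0.272, 0.0436]
tool_rot: [1.0, 0.0, 0.0, 0.0]
ft_force: [-0.5, 0.0, -1.4]
finger_gap: 0.047
```

>>> drive_tool --rows '[[[0,0,0,0,0,0],[0,0,0,0,0,0],[0,0,0,0,0,0],[0,0,0,0,0,0],[0,0,0,0,0,0],[0,0,0,0,0,0],[0,0,0,0,0,0],[0,0,0,0,0,0],[0,0,0,0,0,0],[0,0,0,0,0,0]]]' --grip 0

```text
time: 6.93
eef_pos: [0.4369, -0.2719, 0.0434]
tool_rot: [1.0, 0.0, -0.0, -0.0]
ft_force: [-0.6, 0.7, -0.4]
finger_gap: 0.0912
```

>>> drive_tool --rows '[[[0,0,-15,0,0,0],[0,0,-40,0,0,0],[0,0,-80,0,0,0],[0,0,-120,0,0,0],[0,0,-150,0,0,0],[0,0,-150,0,0,0]]]'

```text
time: 7.43
eef_pos: [0.4391, -0.2736, 0.1992]
tool_rot: [1.0, 0.0, 0.003, 0.003]
ft_force: [1.5, -1.3, 0.8]
finger_gap: 0.0911
```

```bash
python3 go.py .570 -.2935 .17 -30
```

```text
t 7.43 at [ 0.4391 -0.2736  0.1992] gap 0.0911 F [ 1.5 -1.3  0.8] -> (0.57, -0.2935, 0.17, -30.0) shift [130.7  19.8  30.2] rot [ 0.004 -0.008  0.524]
```

>>> drive_tool --rows '[[[20,4,4,0,0,0.1],[50,8,8,0,0,0.2],[80,13,12,0,0,0.31],[110,18,18,0,0,0.42],[128,21,22,0,0,0.5],[133,21.5,23,0,0,0.524],[133,21.5,23,0,0,0.524],[133,21.5,23,0,0,0.524]]]'

```text
time: 8.1
eef_pos: [0.5695, -0.2931, 0.1698]
tool_rot: [0.966, -0.258, -0.001, -0.0]
ft_force: [-0.3, 0.2, -0.9]
finger_gap: 0.0908
```

```bash
python3 go.py .570 -.2935 .042 -30
python3 - <<'E'
from meas import *
a=snap('top');b=snap('side')
import pickle;pickle.dump((a,b),open('s2.pkl','wb'))
t=cv2.resize(a['frame'][160:300,235:325],None,fx=4,fy=4);u=cv2.resize(b['frame'][120:240,200:350],None,fx=2.8,fy=2.8)
o=np.zeros((560,790,3),np.uint8);o[:560,:360]=t;o[:336,365:785]=u;cv2.imwrite('pics/g2.png',o[:,:,::-1])
E
```

```text
t 8.1 at [ 0.5695 -0.2931  0.1698] gap 0.0908 F [-0.3  0.2 -0.9] -> (0.57, -0.2935, 0.042, -30.0) shift [8.000e-01 1.000e-01 1.278e+02] rot [-0.     0.001  0.001]
```

View pics/g2.png

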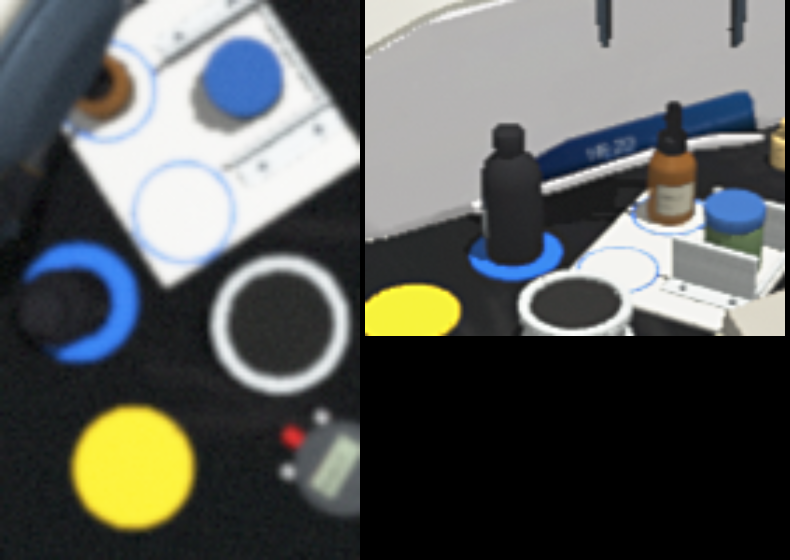

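The black bottle stands on the blue mat, with mat centre at crop (80,302) and base about (72,304). The empty ring is at (185,212). I'll measure the offset and go down on the amber bottle.

Run:
```python
from meas import *
import pickle
a,b=pickle.load(open('s2.pkl','rb'))
pt=(47/4+234.5,308/4+159.5);ps=((510-365)/2.8+199.5,132/2.8+119.5)
print('cap',onz(a,pt,.115),onz(b,ps,.115),tri(a,pt,b,ps))
print('ring black place',onz(a,(185/4+234.5,212/4+159.5),.006), onz(b,((618-365)/2.8+199.5,269/2.8+119.5),.006))
print('pred cap for mat centre',proj(a,(.4372,-.272,.115)),proj(b,(.4372,-.272,.115)),pt,ps)
```

```text
cap [ 0.43999418 -0.2732885   0.115     ] [ 0.43678553 -0.27530595  0.115     ] (array([ 0.43906493, -0.27240499,  0.11287733]), np.float64(0.0018645493777880357))
ring black place [ 0.49468498 -0.33903207  0.006     ] [ 0.49416958 -0.3375714   0.006     ]
pred cap for mat centre [245.67108531 237.75744854] [250.78966252 165.94314277] (246.25, 236.5) (251.28571428571428, 166.64285714285714)
```

>>> drive_tool --rows '[[[0,0,25,0,0,0],[0,0,60,0,0,0],[0,0,95,0,0,0],[0,0,115,0,0,0],[0,0,125,0,0,0],[0,0,128,0,0,0],[0,0,128,0,0,0],[0,0,128,0,0,0]]]'

```text
time: 8.87
eef_pos: [0.5705, -0.294, 0.044]
tool_rot: [0.966, -0.259, 0.001, 0.0]
ft_force: [0.3, 0.6, 0.8]
finger_gap: 0.0914
```

>>> drive_tool --rows '[[[0,0,0,0,0,0],[0,0,0,0,0,0],[0,0,0,0,0,0],[0,0,0,0,0,0],[0,0,0,0,0,0],[0,0,0,0,0,0],[0,0,0,0,0,0],[0,0,0,0,0,0],[0,0,0,0,0,0],[0,0,0,0,0,0]]]' --grip 0.5 --squeeze 15

```text
time: 9.7
eef_pos: [0.5699, -0.2934, 0.0424]
tool_rot: [0.966, -0.259, -0.0, -0.0]
ft_force: [-0.2, -0.9, 0.6]
finger_gap: 0.0459
```

>>> drive_tool --rows '[[[0,0,0,0,0,0],[0,0,0,0,0,0],[0,0,0,0,0,0],[0,0,0,0,0,0],[0,0,0,0,0,0],[0,0,0,0,0,0]]]' --grip 0.75 --squeeze 15

```text
time: 10.2
eef_pos: [0.5699, -0.2934, 0.0424]
tool_rot: [0.966, -0.259, -0.0, 0.0]
ft_force: [-0.1, -0.2, -0.3]
finger_gap: 0.0376
```

```bash
python3 go.py .570 -.2935 .17 -30 .3325 -.307 .17 -30
```

```text
t 10.2 at [ 0.5699 -0.2934  0.0424] gap 0.0376 F [-0.1 -0.2 -0.3] -> (0.57, -0.2935, 0.17, -30.0) shift [   0.2    0.  -127.6] rot [ 0.  0. -0.]
t 10.2 at [ 0.5699 -0.2934  0.0424] gap 0.0376 F [-0.1 -0.2 -0.3] -> (0.3325, -0.307, 0.17, -30.0) shift [-198.7  130.5 -127.6] rot [ 0.  0. -0.]
```

The black bottle is within about 3 mm of the mat centre. The amber is gripped, with a gap of 37.6 mm, so I'll lift it above the black bottle's top and carry it over.

>>> drive_tool --rows '[[[0,0,-8,0,0,0],[0,0,-30,0,0,0],[0,0,-60,0,0,0],[0,0,-95,0,0,0],[0,0,-125,0,0,0],[0,0,-138,0,0,0],[0,0,-138,0,0,0]]]'

```text
time: 10.78
eef_pos: [0.5714, -0.2943, 0.1849]
tool_rot: [0.966, -0.259, 0.003, 0.001]
ft_force: [1.0, 0.5, -0.3]
finger_gap: 0.038
```

>>> drive_tool --rows '[[[-15,10,0,0,0,0],[-40,26,0,0,0,0],[-70,46,0,0,0,0],[-100,66,0,0,0,0],[-130,86,0,0,0,0],[-160,105,0,0,0,0],[-182,120,0,0,0,0],[-195,128,0,0,0,0],[-198.7,130.5,0,0,0,0],[-198.7,130.5,0,0,0,0]]]'

```text
time: 11.62
eef_pos: [0.3317, -0.3069, 0.1803]
tool_rot: [0.966, -0.26, -0.0, -0.0]
ft_force: [0.4, -0.3, -0.5]
finger_gap: 0.038
```

```bash
python3 go.py .3325 -.307 .040 -30
python3 - <<'E'
from h import *
b=snap('side');u=cv2.resize(b['frame'][110:250,170:350],None,fx=3,fy=3);cv2.imwrite('pics/p2.png',u[:,:,::-1])
E
```

```text
t 11.62 at [ 0.3317 -0.3069  0.1803] gap 0.038 F [ 0.4 -0.3 -0.5] -> (0.3325, -0.307, 0.04, -30.0) shift [  0.8  -0.3 140.3] rot [-0.     0.001 -0.002]
```

View pics/p2.png

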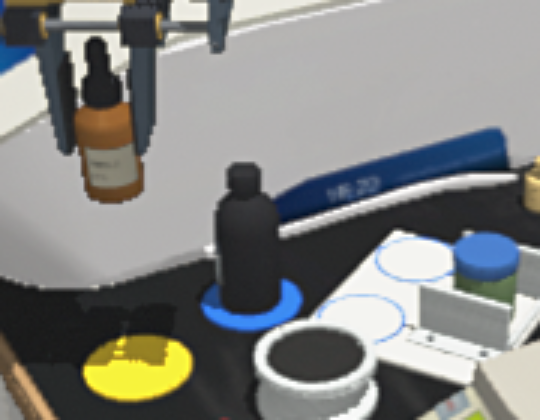

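The amber bottle hangs upright at (110,150) above the yellow mat at (138,367), and the black one stands on the blue mat. Next I'll lower the amber.

>>> drive_tool --rows '[[[0,0,25,0,0,0],[0,0,60,0,0,0],[0,0,95,0,0,0],[0,0,118,0,0,0],[0,0,130,0,0,0],[0,0,136,0,0,0],[0,0,139,0,0,0],[0,0,140.5,0,0,0],[0,0,140.5,0,0,0],[0,0,140.5,0,0,0]]]'

```text
time: 12.5
eef_pos: [0.3331, -0.3074, 0.0406]
tool_rot: [0.966, -0.259, 0.001, 0.0]
ft_force: [-0.2, -0.2, -0.3]
finger_gap: 0.0382
```

>>> drive_tool --rows '[[[0,0,0,0,0,0],[0,0,0,0,0,0],[0,0,0,0,0,0],[0,0,0,0,0,0],[0,0,0,0,0,0],[0,0,0,0,0,0],[0,0,0,0,0,0],[0,0,0,0,0,0],[0,0,0,0,0,0],[0,0,0,0,0,0]]]' --grip 0

```text
time: 13.33
eef_pos: [0.3325, -0.307, 0.0399]
tool_rot: [0.966, -0.259, -0.0, -0.0]
ft_force: [-0.5, 0.1, -0.2]
finger_gap: 0.0911
```

>>> drive_tool --rows '[[[0,0,-15,0,0,0],[0,0,-40,0,0,0],[0,0,-80,0,0,0],[0,0,-120,0,0,0],[0,0,-150,0,0,0],[0,0,-150,0,0,0],[0,0,-150,0,0,0]]]'

```text
time: 13.92
eef_pos: [0.3331, -0.3076, 0.1914]
tool_rot: [0.966, -0.259, 0.002, 0.001]
ft_force: [-0.7, 0.7, -0.5]
finger_gap: 0.0913
```

```bash
python3 go.py .5745 -.380 .17 -57
```

```text
t 13.92 at [ 0.3331 -0.3076  0.1914] gap 0.0913 F [-0.7  0.7 -0.5] -> (0.5745, -0.38, 0.17, -57.0) shift [245.1 -58.1  22.1] rot [ 0.    -0.004  0.471]
```

>>> drive_tool --rows '[[[20,-5,0,0,0,0.03],[55,-13,0,0,0,0.09],[90,-21,0,0,0,0.16],[125,-30,4,0,0,0.23],[160,-38,8,0,0,0.3],[195,-46,12,0,0,0.37],[225,-53,16,0,0,0.43],[240,-58,20,0,0,0.465],[246,-58.5,20,0,0,0.471],[246,-58.5,20,0,0,0.471]]]'

```text
time: 14.75
eef_pos: [0.5749, -0.3791, 0.1677]
tool_rot: [0.879, -0.477, -0.001, -0.0]
ft_force: [-0.4, 0.4, 0.6]
finger_gap: 0.0915
```

```bash
python3 go.py .5745 -.380 .019 -57
python3 - <<'E'
from meas import *
a=snap('top');b=snap('side')
import pickle;pickle.dump((a,b),open('s3.pkl','wb'))
t=cv2.resize(a['frame'][160:300,235:325],None,fx=4,fy=4);u=cv2.resize(b['frame'][120:240,190:350],None,fx=2.6,fy=2.6)
o=np.zeros((560,790,3),np.uint8);o[:560,:360]=t;o[:312,365:781]=u;cv2.imwrite('pics/g3.png',o[:,:,::-1])
E
```

```text
t 14.75 at [ 0.5749 -0.3791  0.1677] gap 0.0915 F [-0.4  0.4  0.6] -> (0.5745, -0.38, 0.019, -57.0) shift [  0.9   0.7 148.7] rot [0.001 0.003 0.001]
```

View pics/g3.png

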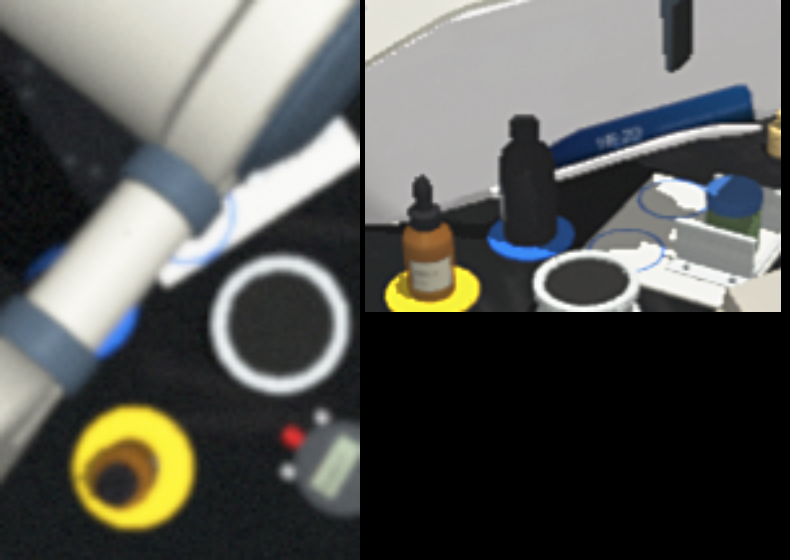

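The amber stands on the yellow mat: side base (432,292) against mat centre (433,290), and upright. Both bottles are down, so next I'll descend on the jar with the jaws along the caddy x axis.

Run:
```python
from meas import *
import pickle
a,b=pickle.load(open('s3.pkl','rb'))
pt=(117/4+234.5,483/4+159.5); print('amber collar',onz(a,pt,.086),'mat .3325 -.307')
```

```text
amber collar [ 0.33798232 -0.3080967   0.086     ] mat .3325 -.307
```

>>> drive_tool --rows '[[[0,0,20,0,0,0],[0,0,50,0,0,0],[0,0,80,0,0,0],[0,0,110,0,0,0],[0,0,130,0,0,0],[0,0,143,0,0,0],[0,0,149,0,0,0],[0,0,151,0,0,0],[0,0,151,0,0,0],[0,0,151,0,0,0]]]'

```text
time: 15.68
eef_pos: [0.5753, -0.3799, 0.0204]
tool_rot: [0.879, -0.477, 0.001, 0.0]
ft_force: [-0.3, -0.3, 1.0]
finger_gap: 0.0909
```

```bash
python3 go.py .5745 -.380 .019 -57
```

```text
t 15.68 at [ 0.5753 -0.3799  0.0204] gap 0.0909 F [-0.3 -0.3  1. ] -> (0.5745, -0.38, 0.019, -57.0) shift [-0.4  0.7  1.4] rot [-0.001 -0.002 -0.   ]
```

>>> drive_tool --rows '[[[0,0,0,0,0,0],[0,0,0,0,0,0],[0,0,0,0,0,0],[0,0,0,0,0,0],[0,0,0,0,0,0],[0,0,0,0,0,0],[0,0,0,0,0,0],[0,0,0,0,0,0],[0,0,0,0,0,0],[0,0,0,0,0,0]]]' --grip 0.4 --squeeze 15

```text
time: 16.52
eef_pos: [0.5748, -0.3794, 0.0189]
tool_rot: [0.879, -0.477, -0.0, -0.0]
ft_force: [-1.1, 0.2, 0.3]
finger_gap: 0.0549
```

>>> drive_tool --rows '[[[0,0,0,0,0,0],[0,0,0,0,0,0],[0,0,0,0,0,0],[0,0,0,0,0,0],[0,0,0,0,0,0],[0,0,0,0,0,0]]]' --grip 0.7 --squeeze 22

```text
time: 17.02
eef_pos: [0.5749, -0.3795, 0.019]
tool_rot: [0.879, -0.477, 0.0, 0.0]
ft_force: [0.8, -1.4, 0.3]
finger_gap: 0.0479
```

>>> drive_tool --rows '[[[0,0,-5,0,0,0],[0,0,-20,0,0,0],[0,0,-45,0,0,0],[0,0,-70,0,0,0],[0,0,-85,0,0,0],[0,0,-90,0,0,0],[0,0,-90,0,0,0],[0,0,-90,0,0,0]]]'

```text
time: 17.68
eef_pos: [0.5743, -0.379, 0.1081]
tool_rot: [0.879, -0.477, -0.001, -0.0]
ft_force: [-0.3, 0.0, -2.6]
finger_gap: 0.0474
```

```bash
python3 go.py .4257 -.4025 .109 -57
python3 - <<'E'
from h import *
b=snap('side');u=cv2.resize(b['frame'][110:250,220:400],None,fx=3,fy=3);cv2.imwrite('pics/p3.png',u[:,:,::-1])
E
```

```text
t 17.68 at [ 0.5743 -0.379   0.1081] gap 0.0474 F [-0.3  0.  -2.6] -> (0.4257, -0.4025, 0.109, -57.0) shift [-61.2 137.4  -0.7] rot [ 0.     0.001 -0.   ]
```

View pics/p3.png

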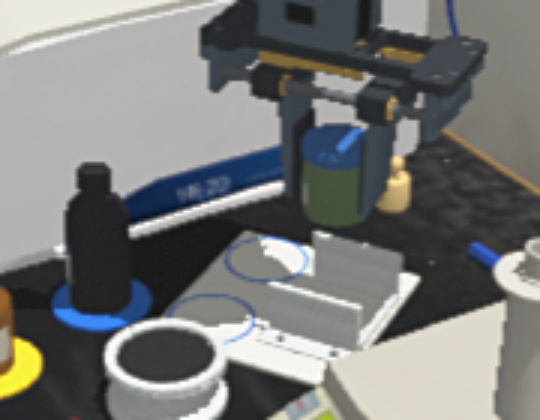

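The jar is held upright at (335,180), about centred between the fingers, and the bay is empty. Next I'll carry it to the stage.

>>> drive_tool --rows '[[[-6,14,0,0,0,0],[-19,42,0,0,0,0],[-34,75,0,0,0,0],[-47,105,0,0,0,0],[-57,126,0,0,0,0],[-61,135,0,0,0,0],[-62,137.5,0,0,0,0],[-62,137.5,0,0,0,0],[-62,137.5,0,0,0,0]]]'

```text
time: 18.48
eef_pos: [0.4266, -0.4022, 0.1085]
tool_rot: [0.879, -0.477, 0.0, -0.0]
ft_force: [0.4, -0.0, -2.2]
finger_gap: 0.0479
```

```bash
python3 go.py .4257 -.4025 .0497 -57
python3 - <<'E'
from h import *
b=snap('side');u=cv2.resize(b['frame'][130:260,190:340],None,fx=3.5,fy=3.5);cv2.imwrite('pics/p4.png',u[:,:,::-1])
E
```

```text
t 18.48 at [ 0.4266 -0.4022  0.1085] gap 0.0479 F [ 0.4 -0.  -2.2] -> (0.4257, -0.4025, 0.0497, -57.0) shift [-0.3  0.9 58.8] rot [-0.  0. -0.]
```

View pics/p4.png

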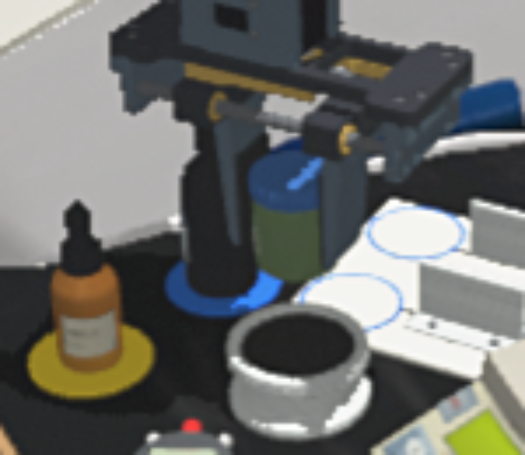

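The jar hangs above the stage, with its base at about (290,262) and the recess at (297,348). Both bottles still stand on their mats. Next I'll lower the jar.

>>> drive_tool --rows '[[[0,0.5,15,0,0,0],[0,0.5,32,0,0,0],[0,0.5,45,0,0,0],[0,0.5,53,0,0,0],[0,0.5,57,0,0,0],[0,0.5,58.5,0,0,0],[0,0.5,58.5,0,0,0],[0,0.5,58.5,0,0,0]]]'

```text
time: 19.2
eef_pos: [0.4257, -0.4028, 0.051]
tool_rot: [0.879, -0.477, 0.0, 0.0]
ft_force: [0.5, -0.0, -2.7]
finger_gap: 0.0478
```

>>> drive_tool --rows '[[[0,0,0,0,0,0],[0,0,0,0,0,0],[0,0,0,0,0,0],[0,0,0,0,0,0],[0,0,0,0,0,0],[0,0,0,0,0,0],[0,0,0,0,0,0],[0,0,0,0,0,0],[0,0,0,0,0,0],[0,0,0,0,0,0]]]' --grip 0

```text
time: 20.03
eef_pos: [0.4253, -0.4025, 0.0504]
tool_rot: [0.879, -0.477, 0.0, -0.0]
ft_force: [-0.1, 0.6, -0.8]
finger_gap: 0.0912
```

>>> drive_tool --rows '[[[0,0,-15,0,0,0],[0,0,-40,0,0,0],[0,0,-80,0,0,0],[0,0,-120,0,0,0],[0,0,-160,0,0,0],[0,0,-200,0,0,0],[0,0,-230,0,0,0],[0,0,-230,0,0,0],[0,0,-230,0,0,0]]]'

```text
time: 20.78
eef_pos: [0.4258, -0.4031, 0.2823]
tool_rot: [0.879, -0.477, 0.002, 0.001]
ft_force: [-1.0, 1.0, -1.2]
finger_gap: 0.0912
```

>>> drive_tool --rows '[[[30,10,0,0,0,0],[65,20,0,0,0,0],[100,30,0,0,0,0],[130,40,0,0,0,0],[145,45,0,0,0,0],[145,45,0,0,0,0]]]'

```text
time: 21.28
eef_pos: [0.4662, -0.5512, 0.2772]
tool_rot: [0.878, -0.478, -0.001, -0.0]
ft_force: [-0.7, -1.2, 0.1]
finger_gap: 0.0913
```

```bash
python3 go.py .4372 -.272 .17 0
python3 - <<'E'
from meas import *
a=snap('top');b=snap('side')
import pickle;pickle.dump((a,b),open('s4.pkl','wb'))
t=cv2.resize(a['frame'][160:300,235:325],None,fx=4,fy=4);u=cv2.resize(b['frame'][130:260,190:340],None,fx=2.8,fy=2.8)
o=np.zeros((560,790,3),np.uint8);o[:560,:360]=t;o[:364,365:785]=u;cv2.imwrite('pics/g4.png',o[:,:,::-1])
E
```

```text
t 21.28 at [ 0.4662 -0.5512  0.2772] gap 0.0913 F [-0.7 -1.2  0.1] -> (0.4372, -0.272, 0.17, 0.0) shift [-249.9 -127.3  107.9] rot [-0.001  0.003 -0.997]
```

View pics/g4.png

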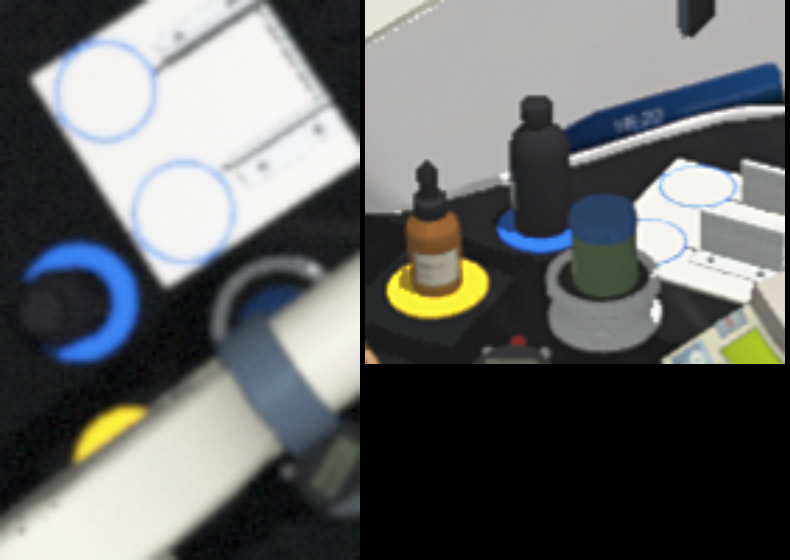

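The side crop shows the jar standing in the recess: jar x centre about 603 against ring centre 603. Both bottles are upright on their mats. I'll check the jar's depth numerically, then fetch the black bottle.

```bash
python3 - <<'E'
from meas import *
import pickle
a,b=pickle.load(open('s4.pkl','rb'))
p0=proj(b,(.4257,-.4025,.094)); top=[proj(b,(.4257+.024*np.cos(t),-.4025+.024*np.sin(t),.094)) for t in np.linspace(0,6.28,60)]
k=lambda p:((np.array(p)-[190,130]+.5)*2.8+[365,0]).round(0)
T=np.array(top); print('predicted lid in crop: centre',k(p0),'min',k(T.min(0)),'max',k(T.max(0)))
# rings (blue) in top view
print('rings top',onz(a,(185/4+234.5,212/4+159.5),.006),onz(a,(105/4+234.5,91/4+159.5),.006))
print('rings side',onz(b,((700-365)/2.8+189.5,186/2.8+129.5),.006))
E
python3 go.py .4372 -.272 .21 0
```

```text
predicted lid in crop: centre [604. 211.] min [569. 192.] max [638. 230.]
rings top [ 0.49468498 -0.33903207  0.006     ] [ 0.5720795  -0.28791264  0.006     ]
rings side [ 0.57301491 -0.2891001   0.006     ]
t 21.38 at [ 0.4661 -0.5484  0.2783] gap 0.0914 F [-0.  -0.6  0.4] -> (0.4372, -0.272, 0.21, 0.0) shift [-247.4 -126.2   69. ] rot [-0.002  0.003 -0.995]
```

The jar matches the prediction for the stage centre within about 2 mm: lid top-left (568,195) observed, (569,192) predicted. I'll return both bottles by exactly reversing the poses I used to grasp and place them.

>>> drive_tool --rows '[[[-20,-10,3,0,0,-0.08],[-50,-26,10,0,0,-0.19],[-83,-42,18,0,0,-0.31],[-116,-59,27,0,0,-0.43],[-149,-76,37,0,0,-0.55],[-182,-93,47,0,0,-0.67],[-212,-109,57,0,0,-0.79],[-237,-121,65,0,0,-0.91],[-247,-126,69,0,0,-0.995],[-247,-126,69,0,0,-0.995]]]' --grip 0

```text
time: 22.22
eef_pos: [0.4359, -0.2688, 0.2105]
tool_rot: [1.0, 0.004, -0.001, -0.001]
ft_force: [0.3, -0.4, 0.3]
finger_gap: 0.0911
```

>>> drive_tool --rows '[[[0,0,10,0,0,0],[0,0,30,0,0,0],[0,0,60,0,0,0],[0,0,60,0,0,0],[0,0,60,0,0,0],[0,0,60,0,0,0]]]'

```text
time: 22.72
eef_pos: [0.438, -0.2736, 0.1522]
tool_rot: [1.0, -0.001, 0.0, 0.0]
ft_force: [-0.0, -0.3, -0.0]
finger_gap: 0.0912
```

```bash
python3 go.py .4369 -.2719 .0435 0
```

```text
t 22.72 at [ 0.438  -0.2736  0.1522] gap 0.0912 F [-0.  -0.3 -0. ] -> (0.4369, -0.2719, 0.0435, 0.0) shift [ -1.1  -1.7 108.7] rot [ 0.    -0.    -0.002]
```

>>> drive_tool --rows '[[[-1,-1.5,20,0,0,0],[-1,-1.5,45,0,0,0],[-1,-1.5,75,0,0,0],[-1,-1.5,95,0,0,0],[-1,-1.5,105,0,0,0],[-1,-1.5,108,0,0,0],[-1,-1.5,108,0,0,0],[-1,-1.5,108,0,0,0],[-1,-1.5,108,0,0,0]]]'

```text
time: 23.47
eef_pos: [0.4374, -0.272, 0.0448]
tool_rot: [1.0, -0.0, 0.001, 0.001]
ft_force: [-0.2, -0.2, 0.2]
finger_gap: 0.0915
```

>>> drive_tool --rows '[[[0,0,0,0,0,0],[0,0,0,0,0,0],[0,0,0,0,0,0],[0,0,0,0,0,0],[0,0,0,0,0,0],[0,0,0,0,0,0],[0,0,0,0,0,0],[0,0,0,0,0,0],[0,0,0,0,0,0],[0,0,0,0,0,0]]]' --grip 0.4 --squeeze 15

```text
time: 24.3
eef_pos: [0.4367, -0.2714, 0.0434]
tool_rot: [1.0, -0.0, -0.0, -0.0]
ft_force: [-0.1, -0.1, -0.0]
finger_gap: 0.055
```

>>> drive_tool --rows '[[[0,0,0,0,0,0],[0,0,0,0,0,0],[0,0,0,0,0,0],[0,0,0,0,0,0],[0,0,0,0,0,0],[0,0,0,0,0,0]]]' --grip 0.7 --squeeze 20

```text
time: 24.8
eef_pos: [0.4367, -0.2714, 0.0434]
tool_rot: [1.0, -0.0, 0.0, 0.0]
ft_force: [-0.0, -0.9, -0.1]
finger_gap: 0.0465
```

```bash
python3 go.py .4949 -.3404 .0765 0
```

```text
t 24.8 at [ 0.4367 -0.2714  0.0434] gap 0.0465 F [-0.  -0.9 -0.1] -> (0.4949, -0.3404, 0.0765, 0.0) shift [ 58.2  69.  -33.1] rot [ 0. -0. -0.]
```

>>> drive_tool --rows '[[[0,0,-8,0,0,0],[0,0,-22,0,0,0],[0,0,-33,0,0,0],[0,0,-33,0,0,0],[10,12,-33,0,0,0],[26,31,-33,0,0,0],[43,51,-33,0,0,0],[54,64,-33,0,0,0],[58,68.5,-33,0,0,0],[58,68.5,-33,0,0,0]]]'

```text
time: 25.63
eef_pos: [0.4952, -0.3406, 0.076]
tool_rot: [1.0, -0.0, 0.0, 0.0]
ft_force: [-0.8, 0.6, -0.4]
finger_gap: 0.0464
```

>>> drive_tool --rows '[[[0,0,0,0,0,0],[0,0,10,0,0,0],[0,0,20,0,0,0],[0,0,26,0,0,0],[0,0,29,0,0,0],[0,0,29.5,0,0,0],[0,0,29.5,0,0,0],[0,0,29.5,0,0,0]]]'

```text
time: 26.3
eef_pos: [0.4946, -0.3397, 0.0467]
tool_rot: [1.0, 0.0, -0.0, -0.0]
ft_force: [0.7, -0.3, -0.4]
finger_gap: 0.0469
```

```bash
python3 go.py .4949 -.3404 .0464 0
```

```text
t 26.3 at [ 0.4946 -0.3397  0.0467] gap 0.0469 F [ 0.7 -0.3 -0.4] -> (0.4949, -0.3404, 0.0464, 0.0) shift [0.3 0.7 0.3] rot [-0.  0.  0.]
```

>>> drive_tool --rows '[[[0,0,0,0,0,0],[0,0,0,0,0,0],[0,0,0,0,0,0],[0,0,0,0,0,0],[0,0,0,0,0,0],[0,0,0,0,0,0],[0,0,0,0,0,0],[0,0,0,0,0,0],[0,0,0,0,0,0],[0,0,0,0,0,0]]]' --grip 0

```text
time: 27.13
eef_pos: [0.4947, -0.3399, 0.0469]
tool_rot: [1.0, 0.0, -0.0, -0.0]
ft_force: [0.9, 0.5, 0.6]
finger_gap: 0.0913
```

>>> drive_tool --rows '[[[0,0,-15,0,0,0],[0,0,-40,0,0,0],[0,0,-80,0,0,0],[0,0,-120,0,0,0],[0,0,-150,0,0,0],[0,0,-150,0,0,0],[0,0,-150,0,0,0]]]'

```text
time: 27.72
eef_pos: [0.4954, -0.3405, 0.1988]
tool_rot: [1.0, 0.0, 0.001, 0.001]
ft_force: [0.6, 0.9, -1.7]
finger_gap: 0.0911
```

>>> drive_tool --rows '[[[-15,-3,0,0,0,0.05],[-45,-9,0,0,0,0.15],[-80,-16,0,0,0,0.26],[-115,-23,0,0,0,0.37],[-145,-29,0,0,0,0.47],[-159,-32,0,0,0,0.52],[-162,-33,0,0,0,0.524],[-162,-33,0,0,0,0.524],[-162,-33,0,0,0,0.524]]]'

```text
time: 28.47
eef_pos: [0.3333, -0.3072, 0.1966]
tool_rot: [0.966, -0.258, 0.0, -0.0]
ft_force: [1.5, 0.6, -0.2]
finger_gap: 0.0915
```

```bash
python3 go.py .3325 -.307 .040 -30
python3 - <<'E'
from meas import *
a=snap('top');b=snap('side')
import pickle;pickle.dump((a,b),open('s5.pkl','wb'))
t=cv2.resize(a['frame'][160:300,235:325],None,fx=4,fy=4);u=cv2.resize(b['frame'][130:260,190:340],None,fx=2.8,fy=2.8)
o=np.zeros((560,790,3),np.uint8);o[:560,:360]=t;o[:364,365:785]=u;cv2.imwrite('pics/g5.png',o[:,:,::-1])
E
```

```text
t 28.47 at [ 0.3333 -0.3072  0.1966] gap 0.0915 F [ 1.5  0.6 -0.2] -> (0.3325, -0.307, 0.04, -30.0) shift [ -0.8   0.3 156.6] rot [-0.     0.     0.001]
```

View pics/g5.png

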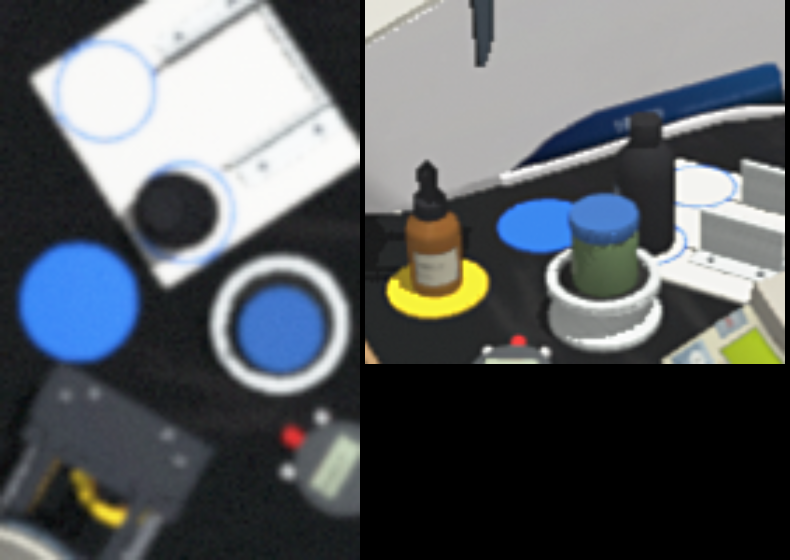

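The black bottle is back on its ring at top-crop (175,212), and the jar lid at (281,328) is concentric with the stage ring at (281,325). Next I'll fetch the amber bottle.

>>> drive_tool --rows '[[[-0.5,0,20,0,0,0],[-0.5,0,50,0,0,0],[-0.5,0,85,0,0,0],[-0.5,0,115,0,0,0],[-0.5,0,140,0,0,0],[-0.5,0,153,0,0,0],[-0.5,0,157,0,0,0],[-0.5,0,157,0,0,0],[-0.5,0,157,0,0,0],[-0.5,0,157,0,0,0]]]'

```text
time: 29.4
eef_pos: [0.333, -0.3072, 0.0408]
tool_rot: [0.966, -0.259, 0.001, 0.0]
ft_force: [-0.3, 0.5, 0.2]
finger_gap: 0.0911
```

>>> drive_tool --rows '[[[0,0,0,0,0,0],[0,0,0,0,0,0],[0,0,0,0,0,0],[0,0,0,0,0,0],[0,0,0,0,0,0],[0,0,0,0,0,0],[0,0,0,0,0,0],[0,0,0,0,0,0],[0,0,0,0,0,0],[0,0,0,0,0,0]]]' --grip 0.5 --squeeze 15

```text
time: 30.23
eef_pos: [0.3323, -0.3066, 0.0399]
tool_rot: [0.966, -0.259, -0.0, -0.0]
ft_force: [0.6, 0.7, 0.1]
finger_gap: 0.045
```

>>> drive_tool --rows '[[[0,0,0,0,0,0],[0,0,0,0,0,0],[0,0,0,0,0,0],[0,0,0,0,0,0],[0,0,0,0,0,0],[0,0,0,0,0,0]]]' --grip 0.75 --squeeze 15

```text
time: 30.73
eef_pos: [0.3322, -0.3066, 0.0399]
tool_rot: [0.966, -0.259, -0.0, -0.0]
ft_force: [-0.5, 0.8, -0.1]
finger_gap: 0.0383
```

```bash
python3 go.py .5699 -.2934 .1804 -30
```

```text
t 30.73 at [ 0.3322 -0.3066  0.0399] gap 0.0383 F [-0.5  0.8 -0.1] -> (0.5699, -0.2934, 0.1804, -30.0) shift [ 199.2 -130.4 -140.5] rot [-0.  0. -0.]
```

>>> drive_tool --rows '[[[0,0,-8,0,0,0],[0,0,-30,0,0,0],[0,0,-60,0,0,0],[0,0,-95,0,0,0],[0,0,-127,0,0,0],[0,0,-140,0,0,0],[0,0,-140,0,0,0]]]'

```text
time: 31.32
eef_pos: [0.3333, -0.3078, 0.1835]
tool_rot: [0.966, -0.259, 0.002, 0.002]
ft_force: [0.3, -0.9, -1.1]
finger_gap: 0.0382
```

>>> drive_tool --rows '[[[15,-10,0,0,0,0],[40,-26,0,0,0,0],[70,-46,0,0,0,0],[100,-66,0,0,0,0],[130,-86,0,0,0,0],[160,-105,0,0,0,0],[182,-120,0,0,0,0],[195,-128,0,0,0,0],[199,-130.5,0,0,0,0],[199,-130.5,0,0,0,0]]]'

```text
time: 32.15
eef_pos: [0.57, -0.2927, 0.1788]
tool_rot: [0.966, -0.259, -0.001, -0.0]
ft_force: [-0.2, 0.2, -0.9]
finger_gap: 0.038
```

>>> drive_tool --rows '[[[0,0,0,0,0,0],[0,0,20,0,0,0],[0,0,55,0,0,0],[0,0,90,0,0,0],[0,0,110,0,0,0],[0,0,120,0,0,0],[0,0,125,0,0,0],[0,0,125,0,0,0],[0,0,125,0,0,0],[0,0,125,0,0,0]]]'

```text
time: 32.98
eef_pos: [0.5705, -0.2938, 0.0565]
tool_rot: [0.966, -0.259, 0.001, 0.0]
ft_force: [0.5, 0.3, -0.6]
finger_gap: 0.0382
```

```bash
python3 go.py .5699 -.2934 .0428 -30
```

```text
t 32.98 at [ 0.5705 -0.2938  0.0565] gap 0.0382 F [ 0.5  0.3 -0.6] -> (0.5699, -0.2934, 0.0428, -30.0) shift [-0.8 -0.  13.7] rot [ 0.    -0.002 -0.   ]
```

>>> drive_tool --rows '[[[0,0,5,0,0,0],[0,0,9,0,0,0],[0,0,11,0,0,0],[0,0,12,0,0,0],[0,0,12,0,0,0],[0,0,12,0,0,0],[0,0,12,0,0,0]]]'

```text
time: 33.57
eef_pos: [0.5699, -0.2932, 0.0429]
tool_rot: [0.966, -0.259, -0.0, -0.0]
ft_force: [0.0, 0.1, -0.7]
finger_gap: 0.0384
```

>>> drive_tool --rows '[[[0,0,0,0,0,0],[0,0,0,0,0,0],[0,0,0,0,0,0],[0,0,0,0,0,0],[0,0,0,0,0,0],[0,0,0,0,0,0],[0,0,0,0,0,0],[0,0,0,0,0,0],[0,0,0,0,0,0],[0,0,0,0,0,0]]]' --grip 0

```text
time: 34.4
eef_pos: [0.5698, -0.2932, 0.0429]
tool_rot: [0.966, -0.259, -0.0, 0.0]
ft_force: [-0.8, 0.3, 0.6]
finger_gap: 0.0913
```

>>> drive_tool --rows '[[[0,0,-15,0,0,0],[0,0,-40,0,0,0],[0,0,-80,0,0,0],[0,0,-120,0,0,0],[0,0,-160,0,0,0],[0,0,-200,0,0,0],[0,0,-230,0,0,0],[0,0,-230,0,0,0],[0,0,-230,0,0,0]]]'

```text
time: 35.15
eef_pos: [0.5705, -0.2936, 0.2749]
tool_rot: [0.966, -0.259, 0.002, 0.001]
ft_force: [-1.0, 0.8, -0.4]
finger_gap: 0.0912
```

>>> drive_tool --rows '[[[-20,20,0,0,0,0],[-45,45,0,0,0,0],[-70,70,0,0,0,0],[-98,98,0,0,0,0],[-126,126,0,0,0,0],[-154,154,0,0,0,0],[-180,180,0,0,0,0],[-195,195,0,0,0,0],[-200,200,0,0,0,0],[-200,200,0,0,0,0]]]'

```text
time: 35.98
eef_pos: [0.2951, -0.3662, 0.2721]
tool_rot: [0.966, -0.26, -0.001, -0.001]
ft_force: [0.6, 0.1, -0.5]
finger_gap: 0.0911
```

Run:
```python
from meas import *
a=snap('top');b=snap('side')
import pickle;pickle.dump((a,b),open('s6.pkl','wb'))
a0,b0=pickle.load(open('s1.pkl','rb'))
t=cv2.resize(a['frame'][112:300,235:335],None,fx=3,fy=3);u=cv2.resize(b['frame'][140:250,190:340],None,fx=2.5,fy=2.5);v=cv2.resize(b0['frame'][140:250,190:340],None,fx=2.5,fy=2.5)
o=np.zeros((564,790,3),np.uint8);o[:564,:300]=t;o[:275,305:680]=u;o[280:555,305:680]=v;cv2.imwrite('pics/end.png',o[:,:,::-1])
s=monitor.sense();print(s['time'],s['eef_pos'])
```

```text
36.0833 [ 0.29703314 -0.36606255  0.27236961]
```

View pics/end.png

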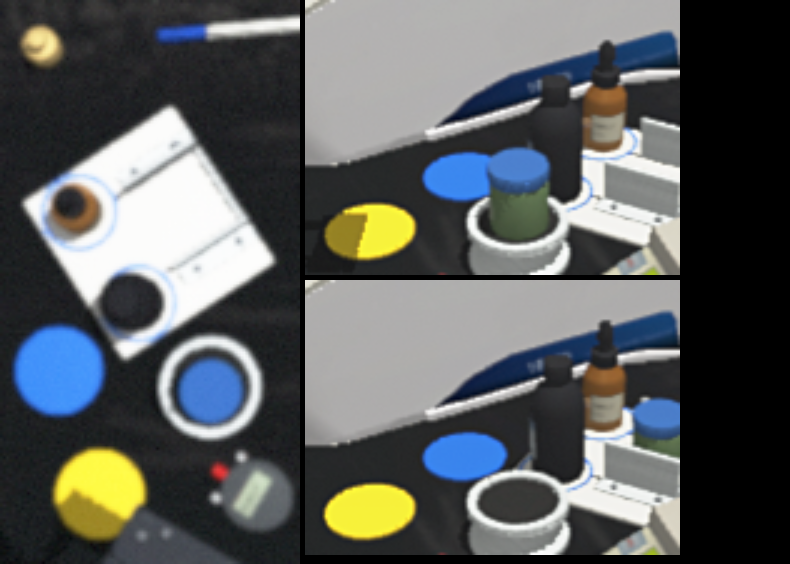

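The bottles match their start images to within about 1 px: side cap tops at (556,80) against (556,360-280) for the black, and (606,43) against (604,323-280) for the amber. The lid at (211,391) is nearly concentric with the stage ring at (210,388). The brass weight and stopwatch look unmoved, and the gripper is clear of everything.

```bash
python3 -c "
from workcell import job
print(job.job_done())"
```

```text
the job is handed in; nothing more can be done
None
```

The job is done and handed in at about 36 s of the 104 s allowed. I set the black bottle on the blue mat and the amber bottle on the yellow mat, and only then moved the jar from its bay to the stage recess. I put both bottles back by exactly reversing the moves that took them out. The system gives no verdict, so these are my own camera checks.

**Final state:**
- **Bottles:** both are upright and within about 1 px (2–3 mm) of where they stood in the start picture.
- **Jar:** its lid is within about 1 px (2–3 mm) of the centre of the stage ring.
- **Surroundings:** the brass weight and stopwatch look unmoved, and the gripper is open and clear of everything.

**On the mats:** the black bottle stood about 3 mm from the blue mat's centre. The amber read about 5 mm off the yellow mat's centre by one reading from above, but centred from the side. Both are inside the 15 mm limit.

**Disagreements:**
- The two cameras differed by 2–4 mm sideways.
- Heights measured from both views came out 1–3 mm below the given ones, so I used the given heights, checked against the measured ones.
- The amber bottle's first position read about 5 mm off its ring centre. That did not affect its return, because I reversed the same grasp.

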